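# Load the relay test bay and set the voltage dial

## Task

Slide the tray with the relay on it into the slots of the test bay until it is fully home against the stop, with the relay still standing in its place on the tray. Only then turn the voltage dial until its pointer stands at the dark steel marker tab on the scale. Leave the other things on the bench where they are.

Things in the scene. Friction and masses are not known exactly. Their poses are not given: they have to be found in the camera images.
- bay: Test station fixed to the bench: a slotted bay, and behind its stop a grey control box (150 x 180 x 86 mm, x 162 to 312 mm) with the dial on top, axis vertical at x 237 mm, y 0. Origin: middle of the bay's mouth, on the bench; x points into the bay (the way the tray goes in), y across, z up. The tray slides on the bench itself between the rails.
- bay_mouth (a point): Same point and axes as bay. Aluminium rails, x 0 to 150 mm, 17.5 mm high, inner faces at y +-57 mm; each has a lip reaching 10 mm inwards over the tray's edge, 13.5 to 17.5 mm above the bench (slot 13.5 mm high). Splayed lead-in plates 14 mm high reach out to x -31 mm.
- bay_stop (a point): Middle of the face of the stop bar (35 mm high, at bay x 152 mm) that the tray's nose must meet, on the bench surface; axes as bay.
- tray: Loose sheet-steel tray, floor 150 x 110 x 4 mm, 0.45 kg. Origin: middle of its underside; x points to its nose, which goes into the bay first. At the rear (x -73 mm) it has an upright plate 90 mm wide, up to 34 mm above the bench, and behind that plate a black upright grip. In its middle a low aluminium fence (12 mm above the underside) holds the relay.
- tray_grip (a point): Point to take the tray's black grip from above: the grip is an upright block 40 mm long along the tray's x, 12 mm thick across it, from 8 to 60 mm above the bench, centred 115 mm behind the tray's origin; this point is 42 mm above the tray's underside. Axes as tray.
- tray_nose (a point): Middle of the tray's front edge, at its underside (75 mm ahead of its origin); axes as tray.
- relay: Loose grey and white relay, 72 x 45 mm and 71 mm high, 0.25 kg, standing in the fence on the tray, 12 mm ahead of the tray's origin and 4 mm above its underside. Origin: middle of its underside.
- dial (a joint): Angle of the black voltage dial in rad, growing clockwise seen from above; at 0 its pointer looks to the bay's mouth (bay -x). Runs 0 to 4.7, stays where left. Round skirt of 30 mm radius with a grip bar 54 mm long, 14 mm wide, from 9 to 38 mm above the box's top; the bar lies along the pointer's direction, a white line on it and a black nose show the pointer end.
- dial_grip (a point): On the dial's axis, at the height to grip the bar: 28 mm above the box's top, 10 mm below the bar's top. Its x axis lies along the bar and points away from the pointer end.
- pointer_tip (a point): Tip of the dial's black pointer nose, 40 mm from the dial's axis.
- marker (a joint): Angle of the steel marker tab round the dial's axis, in rad, counted as for the dial: the dial is set when its angle equals this one. The tab was set beforehand and cannot be moved by hand.
- marker_tip (a point): Inner tip of the dark steel marker tab, 40 mm from the dial's axis; the tab is 10 mm wide and reaches from there out to 58 mm, 6 mm high, on the white round scale (70 mm radius, a tick every 20 degrees).
- screwdriver: Bystander: screwdriver lying on the bench. Origin: middle of its underside.
- tape: Bystander: roll of white tape lying flat, 96 mm across, 24 mm high. Origin: middle of its underside.
- carton: Bystander: cardboard carton 90 x 130 x 60 mm. Origin: middle of its underside.
- wrench: Bystander: wrench lying on the bench. Origin: middle of its underside.
Not all that is in view belongs to the job. Leave any purple look-alike of the tray alone.

How it is judged:
On the way, in this order (a step that is already met when the one before it is completed fails the run):
1. the loaded tray is fully home in the bay (x of tray_nose in the frame of bay_stop above -0.004 m and y of tray_nose in the frame of bay_stop between -0.006 and 0.006 m and angle between the x axis of tray and the x axis of bay, either way round below 0.06 rad and z of tray_nose in the frame of bay_stop below 0.005 m and angle between tray's own z axis and vertical below 0.06 rad and distance between relay and tray below 0.02 m and angle between relay's own z axis and vertical below 0.1 rad), for 0.2 s.
2. the dial's pointer stands at the marker tab (horizontal distance between pointer_tip and marker_tip below 0.004 m), for 0.2 s.
At the end, for the whole second after the job is handed in: The tray lies flat in the bay with its nose within 4 mm of the stop and 6 mm of its middle, the relay upright in its place on it (origin within 20 mm of the tray's origin, tilt under 0.1 rad), the dial's pointer tip within 4 mm (about 5.7 degrees) of the marker tip, and everything at rest (all of step 1 and horizontal distance between pointer_tip and marker_tip below 0.004 m and linear speed of each of tray, relay below 0.01 m/s and velocity of joint dial between -0.05 and 0.05 rad/s); the robot touches nothing.
It fails at once if a bystander (screwdriver, tape, carton, wrench) is moved more than 30 mm (distance of any of screwdriver, tape, carton, wrench from where it was at the start of the episode above 0.03 m).
It fails at once if the relay is tipped over (angle between relay's own z axis and vertical above 0.6 rad).
It also fails if it takes over 67 s, if anything falls off the work surface, if the arm or the gripper's body presses on something with over 40 N, if the wrist force passes 120 N, or if a joint passes its speed limit or range.

## Robot

A 6-joint arm with a two-finger parallel gripper is mounted at the origin on the work surface. World frame = base frame: x ahead of the robot, y to its left, z up, the work surface at z = 0. Lengths are in m, angles in rad, forces in N, time in s.
With the tool pointing down it reaches from about 0.225 to 0.875 m from the base axis. Payload 3.4 kg.
Tool frame: the origin (TCP) lies at the very end of the fingers, on their centre line; the grasp point (between the pads) lies 19 mm behind it (grasp_offset is the distance from the TCP to the grasp point, in m); y points along the fingers, z is the direction in which the jaws open and shut, and the axes are right-handed (so a half turn about y gives the same grasp; the last joint's range is limited). The gripper opens to 85 mm and grips with 20 to 120 N. Pads are 22 mm wide; open, the fingers measure 114 mm over their backs; the gripper's body (76 mm by 85 mm) begins 54 mm behind the grasp point. The pads swing forward as they close: fully open they stand 13 mm farther back than shut.
Start: joints at [1.095, 0.276, 1.505, -0, 1.361, -0.121], TCP at [0.2, 0.539, 0.231] pointing down, gripper open.
Joint ranges: [-2.89, 2.89], [-0.75, 2.08], [0.22, 2.7], [-1.18, 4.32], [0.11, 2.71], [-2.7, 2.7]. Speed limits (rad/s): [2.57, 2.57, 3.14, 3.14, 3.14, 3.14].

## Interface

Orientations are given as a unit quaternion [w, x, y, z].
In Python, from rig import get_state, get_image, sign_off, grasp_offset gives the robot as it stands.
- The arm moves only by the shell command python3 -m jog 'ROWS' [FORCE]. ROWS is JSON, one flat list of numbers, 7 for each row, row after row: the closure in counts, from 0 (fully open) to 255 (shut), then the shift along the tool's x, y, z in cm, then the turn, a rotation vector about the tool's x, y, z in units of 8 degrees (1.0 is 8 degrees). In form: [jaw, tx, ty, tz, rx, ry, rz, jaw, tx, ty, tz, rx, ry, rz, ...]. A call has 1 to 12 rows; each row is the pose to reach, as a shift and turn from the pose commanded when the call began, along the tool's axes at that moment; what a row does not reach only later rows make up. A row lasts 1/8 s, in which the tool goes at most 62.5 mm and 10.7 degrees, less where a joint would pass 70% of its speed; a pose out of reach is approached as far as the arm can. A call with a gripper value outside its range is refused whole. The fingers move at their own pace and stop on an object; FORCE is the grip in N (left out, the last holds). Time passes only in rows, so rows that repeat a pose let the fingers close. It gives the time, the measured TCP pose, the force and the opening at its end, in the units of the state.
- get_state(): the state, without advancing time (a new reading comes with each control period).
- get_image(name): name is "scene" or "top" or "wrist"; returns a dict with "color" (420x560x3 uint8, blue, green, red), "mtx" (3x3 intrinsics, pixels), "k1" (the pictures are not rectified: a ray, as slopes to the right and down, at radius r is drawn at 1 + k1 r^2 times it, then the intrinsics apply), "R" (3x3) and "t" (3): a world point X has camera coordinates R X + t; the wrist camera has in their place "tool_from_camera" (4x4, takes a point from camera to tool coordinates, whose origin is the TCP and whose axes are the tool frame's). Camera axes: x right, y down, z forward; pixel columns grow to the right and rows downward; lengths in m; the calibration is good to about 2 mm. A picture is of the moment at which its call begins: read the wrist's pose just before it. There is no depth.
- sign_off(): hands the job in, once; it reports no verdict.
The state is a dict: "clock": time; "qpos": joint angles; "qd": joint speeds; "effort": joint torques, N m; "position": TCP position; "ee_rot": TCP orientation; "contact_force": force on the tool from outside, world axes, zero at the start; "moment": the same for the moment, N m; "width": finger opening in m.
Only numpy, scipy, OpenCV 4.12 (cv2) and the standard library are available. Lean on these libraries where they do the work, as an engineer would, in place of code of your own. Each camera call takes 0.05 s, during which the arm holds its last target.

## Working session

There is one attempt and no reset: what is moved stays moved. The work goes in short steps, Python scripts to look and compute and a shell command to move; the robot and the scene stay as the last step left them, time stands still between calls to the robot, and variables do not carry over. Pictures are saved under pics/ and viewed, and the job is handed in when it is done.

```bash
ls; mkdir -p pics; python3 - <<'E'
from rig import get_state,get_image,grasp_offset
import cv2,numpy as np
s=get_state();print(s, grasp_offset)
for n in ("scene","top","wrist"):
    d=get_image(n);cv2.imwrite(f"pics/{n}0.png",d["color"])
    print(n,{k:np.round(v,4).tolist() for k,v in d.items() if k!="color"})
E
```

```text
pics
{'clock': 0.0, 'qpos': array([ 1.09503973e+00,  2.76590191e-01,  1.50615303e+00, -3.52177682e-06,
        1.36069534e+00, -1.20984180e-01]), 'qd': array([ 0.00141538, -0.00044946,  0.00070285, -0.00067867,  0.00094825,
        0.00109108]), 'effort': array([ 1.72581236e-03, -4.16795218e+01, -2.45811456e+01,  1.38052551e-04,
        1.11751427e-02, -1.01305068e-05]), 'position': array([0.19949136, 0.53871151, 0.23043453]), 'ee_rot': array([-0.69538666,  0.69663495, -0.1249646 ,  0.12458323]), 'contact_force': array([ 0.49063795, -0.87450898,  0.10864575]), 'moment': array([-0.04958257,  0.02171549, -0.02732207]), 'width': 0.08566250744400503} 0.0187
scene {'mtx': [[505.7461, 0.0, 280.1023], [0.0, 505.7461, 217.0988], [0.0, 0.0, 1.0]], 'k1': -0.1176, 'R': [[0.1387, 0.9903, -0.0117], [0.5112, -0.0817, -0.8555], [-0.8482, 0.1127, -0.5176]], 't': [-0.0383, -0.2074, 1.8546]}
top {'mtx': [[509.772, 0.0, 276.0474], [0.0, 509.772, 207.3045], [0.0, 0.0, 1.0]], 'k1': -0.1376, 'R': [[-0.0057, -1.0, 0.0026], [-0.9915, 0.0054, -0.13], [0.13, -0.0033, -0.9915]], 't': [-0.0311, 0.5386, 1.4587]}
wrist {'mtx': [[325.6551, 0.0, 277.0011], [0.0, 325.6551, 207.039], [0.0, 0.0, 1.0]], 'k1': -0.0688, 'tool_from_camera': [[-0.0017, 0.9534, 0.3017, -0.0781], [-0.0001, -0.3017, 0.9534, -0.1417], [1.0, 0.0016, 0.0006, 0.0012], [0.0, 0.0, 0.0, 1.0]]}
```

View pics/scene0.png

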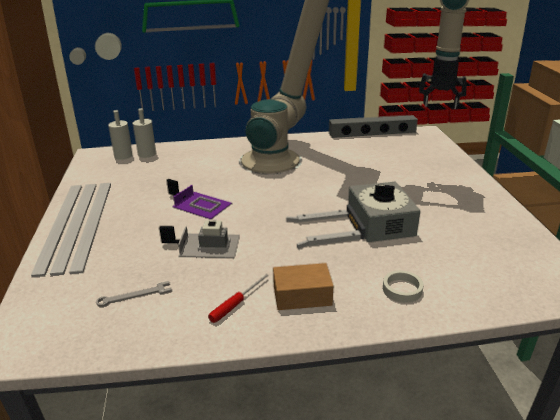

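View pics/top0.png

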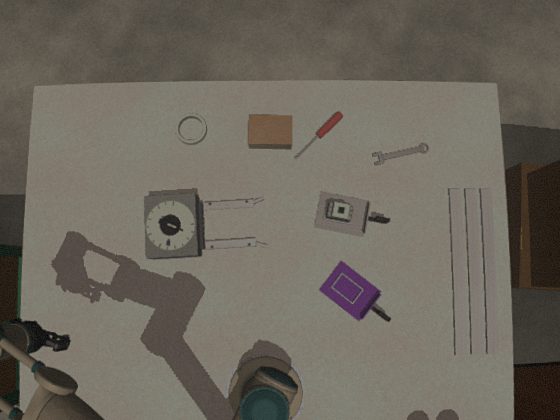

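View pics/wrist0.png

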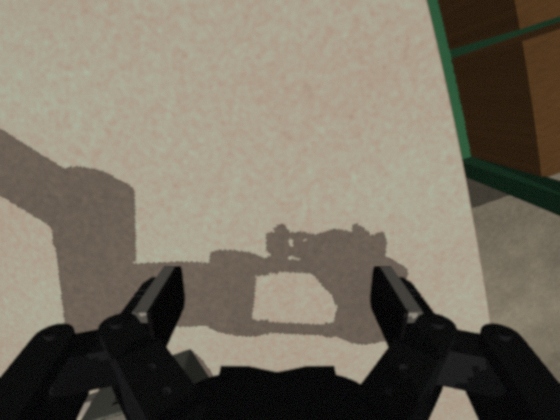

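The top view shows the tray at about (341,213) with its black grip at (379,217). The bay rails run from (205,203/243) to (265,200/243), and the dial is at (171,226). The purple decoy is at (350,290). I'll enlarge these areas to measure.

```bash
cat > h.py <<'E'
import numpy as np,cv2
from rig import get_state,get_image
from scipy.spatial.transform import Rotation as Ro
def pose(s=None):
    s=s or get_state();q=s["ee_rot"]
    return Ro.from_quat([q[1],q[2],q[3],q[0]]).as_matrix(),np.array(s["position"])
def cam(d,P=None):
    if "R" in d: R=np.array(d["R"]);t=np.array(d["t"]);return R.T,-R.T@t
    T=np.array(d["tool_from_camera"]);R,p=P
    return R@T[:3,:3],R@T[:3,3]+p
def ray(d,uv,P=None):
    uv=np.array(uv,float).reshape(-1,1,2)
    n=cv2.undistortPoints(uv,np.array(d["mtx"]),np.array([d["k1"],0,0,0,0.]))[:,0]
    R,c=cam(d,P);return np.c_[n,np.ones(len(n))]@R.T,c
def onz(d,uv,z,P=None):
    v,c=ray(d,uv,P);return c+v*((z-c[2])/v[:,2])[:,None]
def proj(d,X,P=None):
    R,c=cam(d,P);Rc=R.T;t=-Rc@c
    return cv2.projectPoints(np.array(X,float).reshape(-1,1,3),cv2.Rodrigues(Rc)[0],t,np.array(d["mtx"]),np.array([d["k1"],0,0,0,0.]))[0][:,0]
def crop(img,x,y,w,h,f,name):
    cv2.imwrite(name,cv2.resize(img[y:y+h,x:x+w],None,fx=f,fy=f,interpolation=cv2.INTER_CUBIC))
E
python3 - <<'E'
import cv2;from h import crop
i=cv2.imread("pics/top0.png")
crop(i,300,175,110,80,7,"pics/t_tray.png");crop(i,135,175,140,100,5.7,"pics/t_bay.png")
E
```

```text
(no output)
```

View pics/t_tray.png

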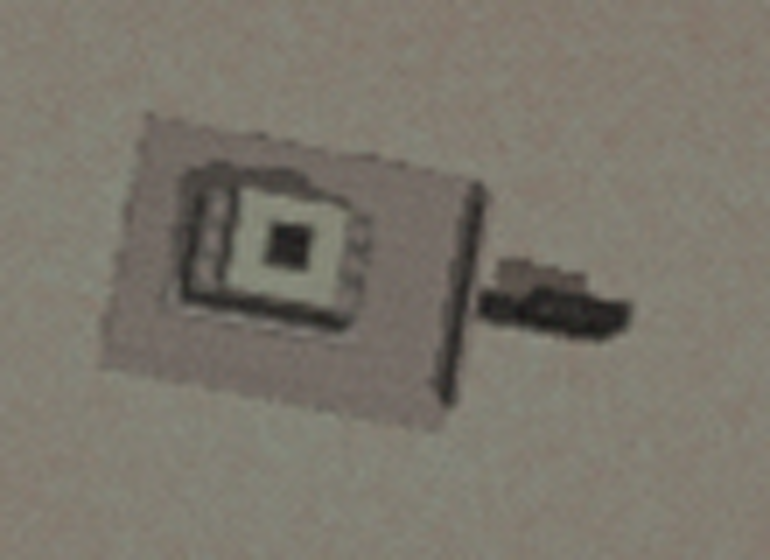

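View pics/t_bay.png

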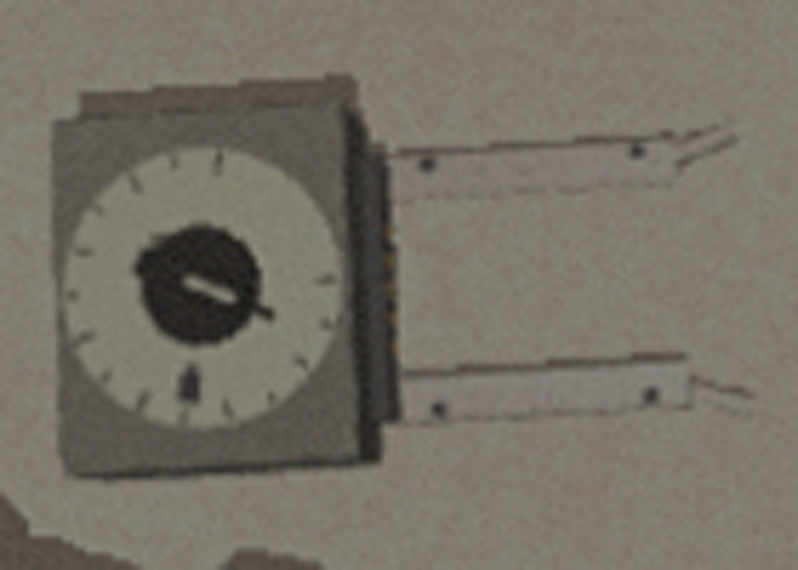

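```bash
python3 - <<'E'
from h import *
d=get_image("top")
def C(x,y,f,p): p=np.array(p,float);return (p+.5)/f-.5+[x,y]
t=lambda p,z:onz(d,C(300,175,7,p),z)[:,:2]
b=lambda p,z:onz(d,C(135,175,5.7,p),z)[:,:2]
c=t([(150,115),(103,367),(440,430)],.004);print("tray corners",c, np.linalg.norm(np.diff(c,axis=0),axis=1))
x=c[1]-c[2]; print("tray ang",np.degrees(np.arctan2(*x[::-1])), "org",(c[0]+c[2])/2)
y=c[0]-c[1]; print("via nose edge",np.degrees(np.arctan2(-y[0]*-1,0)) , np.degrees(np.arctan2(y[1],y[0])))
print("grip top ctr",t([(482,305),(630,305),(556,312)],.06))
e1=b([(402,372),(688,356)],.0175);e2=b([(392,200),(676,182)],.0175)
for e in(e1,e2): v=e[1]-e[0];print(e,"bay x ang",np.degrees(np.arctan2(*(-v)[::-1])))
print("mouth mid",(e1[1]+e2[1])/2)
bx=b([(52,122),(68,475),(360,460),(345,102)],.086);print("box top",bx,bx.mean(0),np.linalg.norm(np.diff(bx,axis=0),axis=1))
for p in [(bx[0]-bx[3]),(bx[1]-bx[2])]:print(np.degrees(np.arctan2(p[1],p[0])))
sc=b([(203,287)],.087);print("scale ctr",sc)
m=b([(190,385)],.09)-sc; mt=b([(191,370)],.09);print("marker",m,np.degrees(np.arctan2(m[0,1],m[0,0])))
w=b([(185,279),(238,302)],.124);print("white",w,np.degrees(np.arctan2(*(w[1]-w[0])[::-1])))
n=b([(270,315)],.1);print("nose",n, np.linalg.norm(n-sc))
E
```

```text
tray corners [[ 0.59123224 -0.16979054]
 [ 0.48265434 -0.14786863]
 [ 0.45470238 -0.29156474]] [0.11076882 0.14638949]
tray ang 78.9922130971282 org [ 0.52296731 -0.23067764]
via nose edge 90.0 -11.414586891733153
grip top ctr [[ 0.50212181 -0.30067496]
 [ 0.50170898 -0.36255153]
 [ 0.49901034 -0.33146612]]
[[0.44502677 0.17557848]
 [0.45271375 0.02744808]] bay x ang 92.9706041798347
[[0.534772   0.18181056]
 [0.54343013 0.03362645]] bay x ang 93.34388698497375
mouth mid [0.49807194 0.03053727]
box top [[0.56644961 0.34482828]
 [0.38969278 0.33226539]
 [0.39707111 0.18660952]
 [0.57557736 0.19645963]] [0.48219772 0.26504071] [0.17720273 0.14584264 0.17877781]
93.52043924606402
92.89989335927909
scale ctr [[0.48286216 0.26600137]]
marker [[-0.04888792  0.00498228]] 174.18094690232377
white [[0.48319219 0.26725507]
 [0.47192998 0.24111774]] -113.31053510764318
nose [[0.46767082 0.22979544]] 0.039263797832246136
```

```bash
cat >> h.py <<'E'
# rows helper: shift (cm) & turn (8deg units) from the current tool pose to a target: tool down, tool x at world angle a
def goal(pos,adeg,P=None):
    R,p=P or pose()
    a=np.radians(adeg);x=np.array([np.cos(a),np.sin(a),0]);y=np.array([0,0,-1.]);T=np.c_[x,y,np.cross(x,y)]
    sh=R.T@(np.array(pos)-p)*100
    rv=Ro.from_matrix(R.T@T).as_rotvec();return np.round(sh,2),np.round(np.degrees(rv)/8,3)
E
python3 - <<'E'
from h import *
R,p=pose();print(np.round(R,3));print(np.degrees(np.arctan2(R[1,0],R[0,0])))
for a in(79,259):print(goal([.501,-.3436,.2],a))
E
```

```text
[[ 0.938 -0.001  0.347]
 [-0.347 -0.001  0.938]
 [-0.    -1.    -0.001]]
-20.328463147649323
(array([ 58.92,   3.15, -72.28]), array([ 5.0000e-03, -1.2416e+01, -8.0000e-03]))
(array([ 58.92,   3.15, -72.28]), array([7.0000e-03, 1.0084e+01, 5.0000e-03]))
```

```bash
python3 -m jog '[0,6,0,-7,0,1.2,0, 0,12,0,-14,0,2.4,0, 0,18,0,-21,0,3.6,0, 0,24,0,-28,0,4.8,0, 0,30,0,-36,0,6,0, 0,36,0,-43,0,7.2,0, 0,42,0,-50,0,8.4,0, 0,47,0,-57,0,9.4,0, 0,52,0,-63,0,10.08,0, 0,58.9,1,-72.2,0,10.08,0, 0,58.9,1,-72.2,0,10.08,0, 0,58.9,1,-72.2,0,10.08,0]' 40
python3 -m jog '[0,0,0,0,0,0,0,0,0,0,0,0,0,0]'
python3 - <<'E'
from h import *
print(get_state()["qpos"]);
P=pose();d=get_image("wrist");cv2.imwrite("pics/w1.png",d["color"])
R,p=P;print(p,np.degrees(np.arctan2(R[1,0],R[0,0])));np.savez("pics/w1.npz",R=R,p=p)
E
```

```text
clock: 1.7
position: [0.4454, -0.1714, 0.2262]
ee_rot: [-0.45, 0.449, -0.546, 0.546]
contact_force: [1.0, 0.6, -0.1]
width: 0.0852
clock: 1.95
position: [0.4445, -0.169, 0.2257]
ee_rot: [0.45, -0.45, 0.546, -0.545]
contact_force: [0.2, 0.2, -0.6]
width: 0.0852
[-5.10169717e-01  1.30000584e-01  1.71192374e+00  6.88005576e-04
  1.30169883e+00 -3.17955663e-01]
[ 0.44453547 -0.16895001  0.22571543] -101.02363521034722
```

View pics/w1.png

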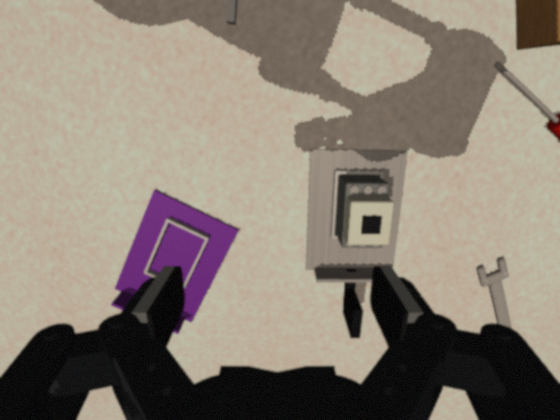

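```bash
python3 - <<'E'
import cv2;from h import crop
i=cv2.imread("pics/w1.png")
crop(i,290,135,135,210,2.85,"pics/w1c.png") 
crop(i,295,135,125,95,6,"pics/w1d.png")
crop(i,295,230,125,115,5,"pics/w1e.png")
E
```

```text
(no output)
```

View pics/w1d.png

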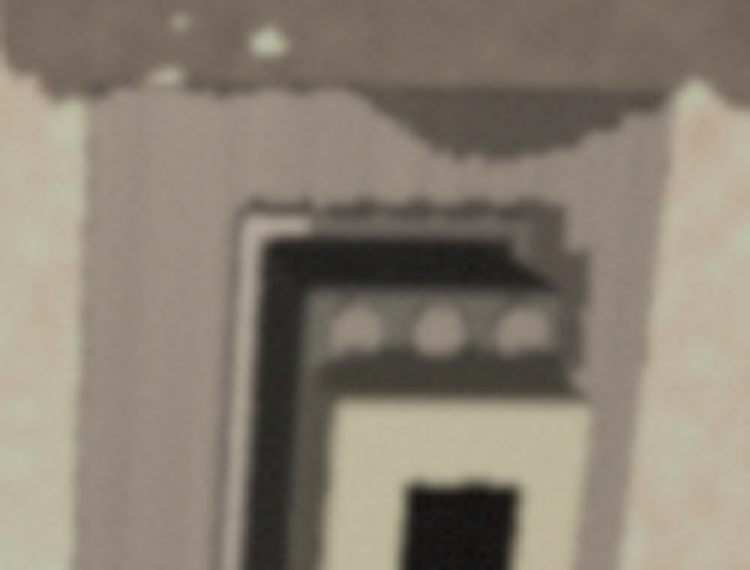

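View pics/w1e.png

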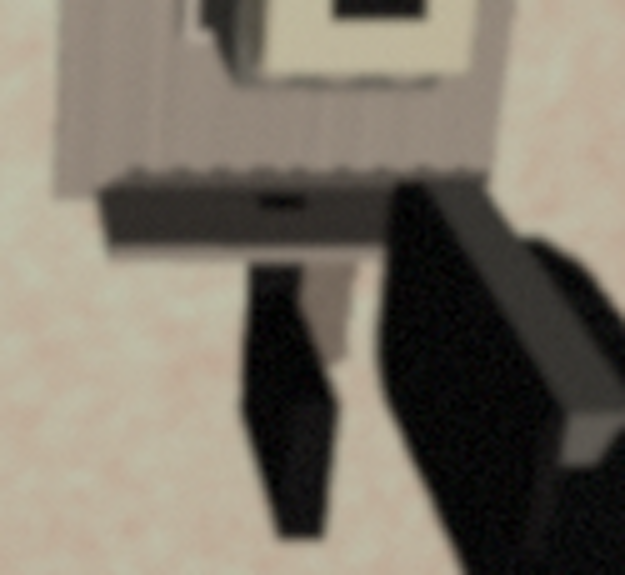

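```bash
python3 - <<'E'
from h import *
z=np.load("pics/w1.npz");P=(z["R"],z["p"]);d=get_image("wrist")
def C(x,y,f,p): p=np.array(p,float);return (p+.5)/f-.5+[x,y]
D=onz(d,C(295,135,6,[(88,90),(672,93)]),.004,P);E=onz(d,C(295,230,5,[(55,196)]),.004,P)
print(D,E,np.linalg.norm(D[1]-D[0]),np.linalg.norm(E[0]-D[0]))
v=D[0]-E[0];n=D[1]-D[0];print(np.degrees([np.arctan2(v[1],v[0]),np.arctan2(n[1],n[0])]))
G=onz(d,C(295,230,5,[(245,405),(335,405),(325,538),(280,538)]),.06,P);print(G,G.mean(0))
nose=D.mean(0)[:2]
for a in(79,79.5):
  a=np.radians(a);u=np.array([np.cos(a),np.sin(a)]);print("nose",nose,"grip",nose-.19*u)
E
```

```text
[[ 0.48454898 -0.14534268  0.004     ]
 [ 0.59216432 -0.16595268  0.004     ]] [[ 0.45640241 -0.29050093  0.004     ]] 0.10957114134294293 0.14786191377031654
[ 79.02637429 -10.84174502]
[[ 0.49003217 -0.31960556  0.06      ]
 [ 0.50982937 -0.32364097  0.06      ]
 [ 0.50388964 -0.35955448  0.06      ]
 [ 0.49364005 -0.35741997  0.06      ]] [ 0.49934781 -0.34005524  0.06      ]
nose [ 0.53835665 -0.15564768] grip [ 0.50210294 -0.34215685]
nose [ 0.53835665 -0.15564768] grip [ 0.5037319  -0.34246612]
```

```bash
python3 - <<'E'
from h import *
for z in(.1,.025): print(goal([.501,-.3415,z],-101))
E
```

```text
(array([15.98, 12.59,  8.84]), array([ 0.006,  0.012, -0.005]))
(array([15.98, 20.09,  8.84]), array([ 0.006,  0.012, -0.005]))
```

```bash
python3 -m jog '[0,6,2,3.3,0,0,0,0,11,6,6,0,0,0,0,16,10,8.84,0,0,0,0,16,12.6,8.84,0,0,0,0,16,15,8.84,0,0,0,0,16,17.5,8.84,0,0,0,0,16,20.1,8.84,0,0,0,0,16,20.1,8.84,0,0,0,0,16,20.1,8.84,0,0,0]' 40
python3 - <<'E'
from h import *
P=pose();d=get_image("wrist");cv2.imwrite("pics/w2.png",d["color"]);print(goal([.501,-.3415,.025],-101))
E
```

```text
clock: 3.18
position: [0.5024, -0.3427, 0.0264]
ee_rot: [-0.45, 0.45, -0.545, 0.546]
contact_force: [-1.1, -0.6, 0.1]
width: 0.0853
(array([-0.13,  0.17, -0.18]), array([-0.016,  0.012,  0.008]))
```

View pics/w2.png

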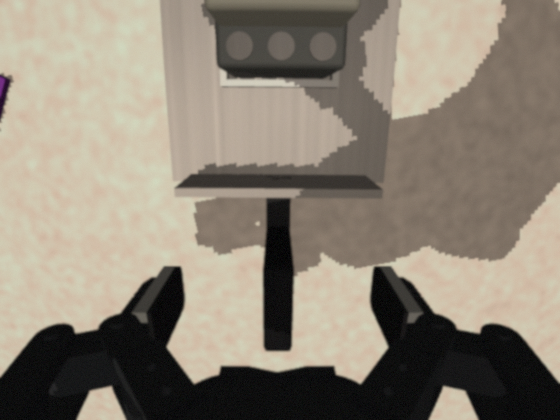

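The grip (264–293, 200–348) is centred between the fingers and lined up with them, so I'll close.

```bash
python3 -m jog '[255,-0.1,0.1,0,0,0,0,255,-0.1,0.1,0,0,0,0,255,-0.1,0.1,0,0,0,0,255,-0.1,0.1,0,0,0,0,255,-0.1,0.1,0,0,0,0,255,-0.1,0.1,0,0,0,0,255,-0.1,0.1,0,0,0,0]' 60
python3 - <<'E'
from h import *
P=pose();R,p=P;print(np.degrees(np.arctan2(R[1,0],R[0,0])),get_state()["width"])
d=get_image("wrist");cv2.imwrite("pics/w3.png",d["color"]);d=get_image("top");cv2.imwrite("pics/t3.png",d["color"])
i=d["color"];crop(i,195,175,220,120,3.6,"pics/t3c.png")
E
```

```text
clock: 4.1
position: [0.5021, -0.3425, 0.0245]
ee_rot: [-0.45, 0.45, -0.545, 0.546]
contact_force: [1.9, -0.0, 0.9]
width: 0.0112
-100.99269009354744 0.01117259672127454
```

View pics/w3.png

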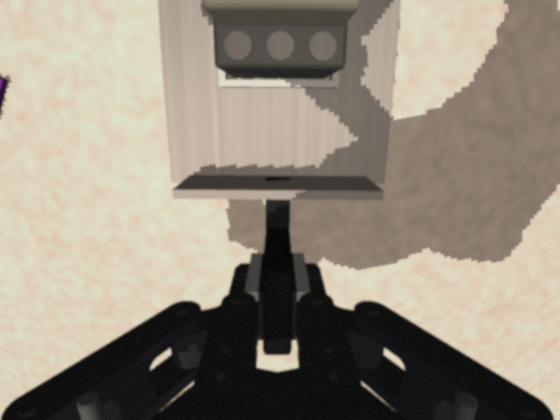

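View pics/t3c.png

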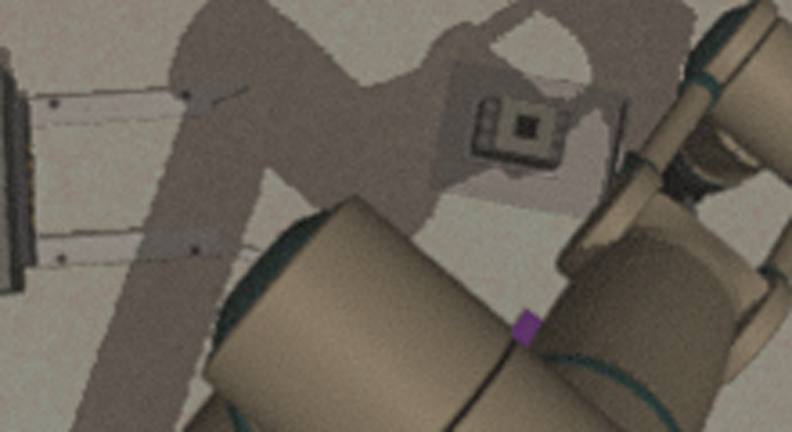

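```bash
python3 - <<'E'
from h import *
print(goal([.5101,-.2046,.0245],-86.8))
E
```

```text
(array([-1.369e+01, -1.000e-02, -1.840e+00]), array([-0.007, -1.773,  0.003]))
```

```bash
python3 -m jog '[255,-0.5,0,-0.06,0,-0.06,0,255,-1.5,0,-0.2,0,-0.2,0,255,-3,0,-0.4,0,-0.4,0,255,-4.7,0,-0.63,0,-0.6,0,255,-6.4,0,-0.86,0,-0.83,0,255,-8.1,0,-1.08,0,-1.05,0,255,-9.8,0,-1.31,0,-1.27,0,255,-11.4,0,-1.53,0,-1.48,0,255,-12.6,0,-1.69,0,-1.63,0,255,-13.3,0,-1.79,0,-1.72,0,255,-13.7,0,-1.84,0,-1.77,0,255,-13.7,0,-1.84,0,-1.77,0]' 60
python3 - <<'E'
from h import *
P=pose();R,p=P;print(np.degrees(np.arctan2(R[1,0],R[0,0])),get_state()["width"])
d=get_image("wrist");cv2.imwrite("pics/w4.png",d["color"]);d=get_image("top");cv2.imwrite("pics/t4.png",d["color"])
i=d["color"];crop(i,195,165,170,110,4.6,"pics/t4c.png")
d=get_image("scene");cv2.imwrite("pics/s4.png",d["color"]);crop(d["color"],150,170,290,110,2.75,"pics/s4c.png")
E
```

```text
clock: 5.7
position: [0.5101, -0.2048, 0.0244]
ee_rot: [-0.514, 0.514, -0.485, 0.486]
contact_force: [1.3, -3.4, 1.7]
width: 0.0111
-86.74573138290775 0.01112740515673381
```

View pics/t4c.png

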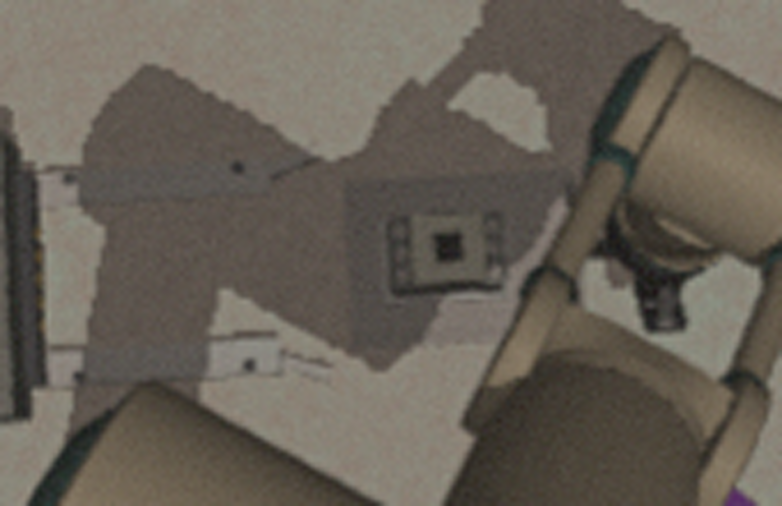

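View pics/s4c.png

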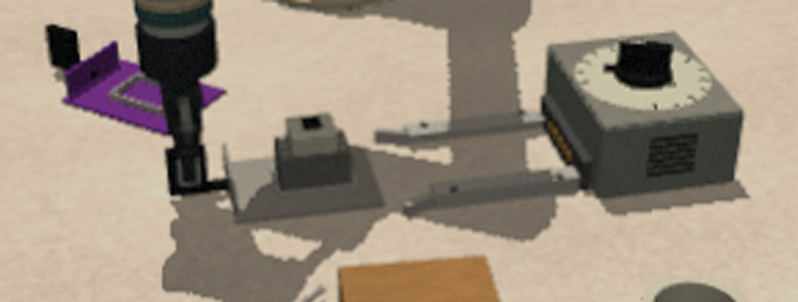

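View pics/w4.png

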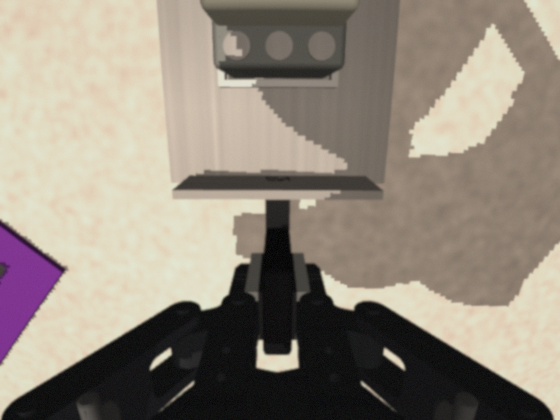

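```bash
python3 - <<'E'
from h import *
i=cv2.imread("pics/t4.png");g=cv2.medianBlur(i,3)[175:260,200:330]
g=cv2.createCLAHE(4,(4,4)).apply(cv2.cvtColor(g,cv2.COLOR_BGR2GRAY))
crop(g,0,0,130,85,6,"pics/t4d.png")
i=cv2.imread("pics/top0.png");g=i[185:260,195:275]
g=cv2.normalize(cv2.cvtColor(g,cv2.COLOR_BGR2GRAY),None,0,255,cv2.NORM_MINMAX)
crop(g,0,0,80,75,8,"pics/t0d.png")
E
```

```text
(no output)
```

View pics/t4d.png

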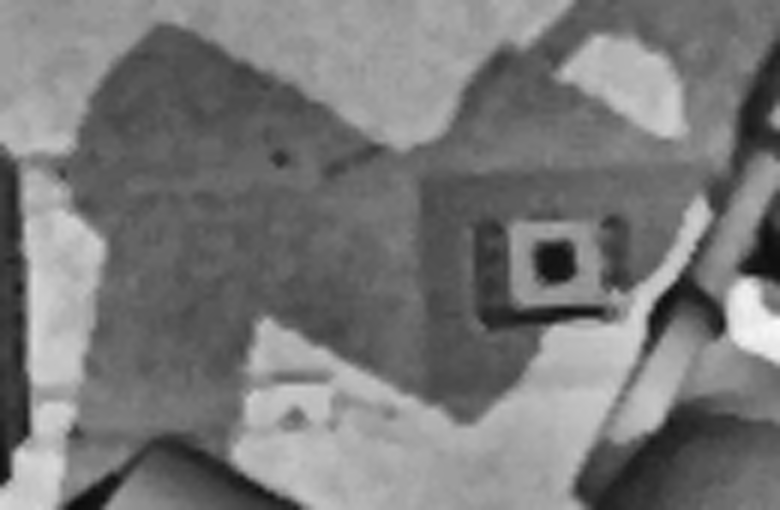

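View pics/t0d.png

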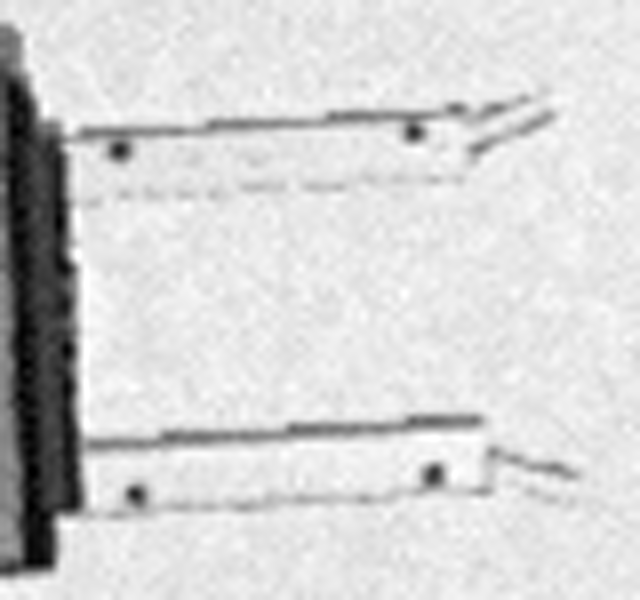

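```bash
python3 - <<'E'
from h import *
d=get_image("top")
def C(x,y,f,p): p=np.array(p,float);return (p+.5)/f-.5+[x,y]
q=lambda p,z:onz(d,C(195,185,8,p),z)[:,:2]
L=[q(p,.0175) for p in ([(80,132),(465,110)],[(85,203),(465,180)],[(90,445),(480,422)],[(80,515),(490,490)],[(118,150),(413,132)],[(136,494),(432,474)])]
A=[np.degrees(np.arctan2(*(l[0]-l[1])[::-1])) for l in L];print(np.round(A,2),np.mean(A))
a=np.radians(np.mean(A));u=np.array([np.cos(a),np.sin(a)]);v=np.array([-u[1],u[0]])
off=[((l@v).mean()) for l in L];print(np.round(off,4)); 
print("mid",(off[0]+off[3])/2,(off[1]+off[2])/2,(off[4]+off[5])/2,"spacing",off[1]-off[2])
print("mouth along", [q([p],.0175)@u for p in((467,150),(487,455))])
t=onz(d,C(200,175,6,[(420,178),(560,171),(700,165),(425,400)]),.004)[:,:2]
print("tray edge v",t@v,"along",t@u, "ang",np.degrees(np.arctan2(*(t[0]-t[2])[::-1])),np.degrees(np.arctan2(*(t[0]-t[3])[::-1])))
R,p=pose();print("tcp v,u",p[:2]@v,p[:2]@u)
E
```

```text
[92.97 93.18 93.14 93.27 93.2  93.65] 93.23571406513838
[-0.5695 -0.543  -0.453  -0.4276 -0.5621 -0.4345]
mid -0.4985352002926069 -0.4979946256894804 -0.4982804515624045 spacing -0.08999654969772508
mouth along [array([0.00309053]), array([0.00216248])]
tray edge v [-0.55008697 -0.54928799 -0.54798962 -0.43929338] along [-0.04605036 -0.11603957 -0.18614011 -0.04179757] ang 92.3779728650439 1.0375082388502215
tcp v,u -0.49770863143523275 -0.23321129170326893
```

```bash
python3 -m jog '[255,-0.4,0,0.05,0,0,0,255,-1.2,0,0.1,0,0,0,255,-2.2,0,0.1,0,0,0,255,-3.2,0,0.1,0,0,0,255,-4.0,0,0.1,0,0,0,255,-4.6,0,0.1,0,0,0,255,-5.1,0,0.1,0,0,0,255,-5.5,0,0.1,0,0,0,255,-5.9,0,0.1,0,0,0,255,-6.3,0,0.1,0,0,0,255,-6.6,0,0.1,0,0,0,255,-6.6,0,0.1,0,0,0]' 60
python3 - <<'E'
from h import *
P=pose();R,p=P;print(np.degrees(np.arctan2(R[1,0],R[0,0])),get_state()["width"],get_state()["contact_force"],get_state()["moment"])
d=get_image("wrist");cv2.imwrite("pics/w5.png",d["color"]);d=get_image("top");cv2.imwrite("pics/t5.png",d["color"])
g=cv2.medianBlur(d["color"],3)[175:260,180:310]
g=cv2.createCLAHE(4,(4,4)).apply(cv2.cvtColor(g,cv2.COLOR_BGR2GRAY))
crop(g,0,0,130,85,6,"pics/t5d.png")
E
```

```text
clock: 7.4
position: [0.507, -0.139, 0.0244]
ee_rot: [-0.514, 0.514, -0.485, 0.486]
contact_force: [0.6, -5.8, 2.9]
width: 0.0115
-86.78096537887492 0.011547113693195114 [ 0.59519475 -5.83619412  2.86974235] [-0.7632509  -0.02441451  0.00787927]
```

View pics/t5d.png

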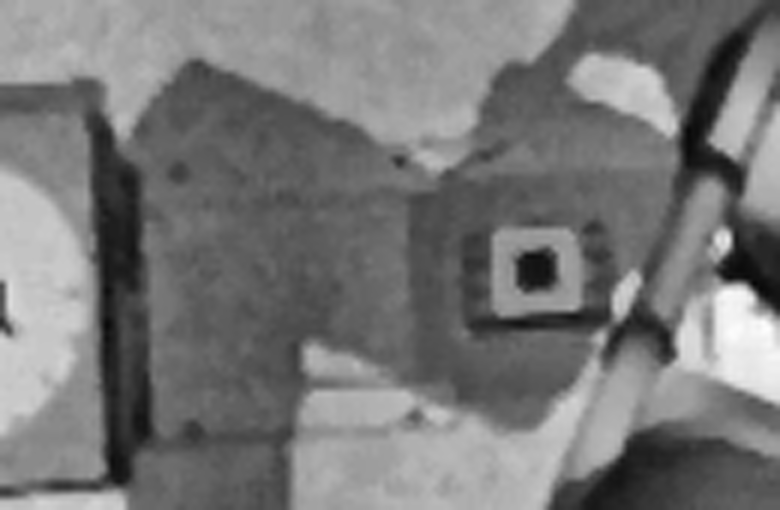

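View pics/w5.png

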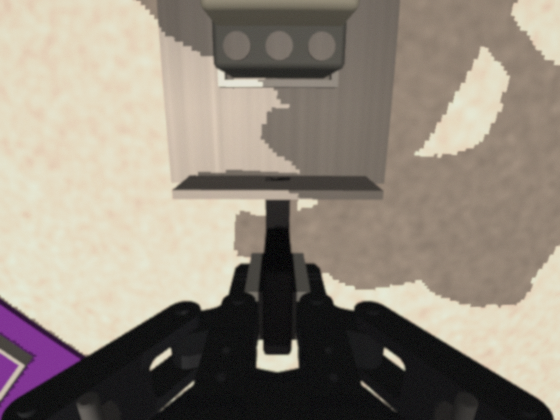

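The nose is inside the slot and the side force is only about 0.6 N, so I'll keep going.

```bash
python3 -m jog '[255,-0.4,0,0,0,0,0,255,-1.2,0,0,0,0,0,255,-2.3,0,0,0,0,0,255,-3.4,0,0,0,0,0,255,-4.5,0,0,0,0,0,255,-5.6,0,0,0,0,0,255,-6.7,0,0,0,0,0,255,-7.8,0,0,0,0,0,255,-8.9,0,0,0,0,0,255,-10,0,0,0,0,0,255,-10.7,0,0,0,0,0,255,-11,0,0,0,0,0]' 60
python3 - <<'E'
from h import *
print(get_state()["contact_force"],get_state()["moment"])
d=get_image("wrist");cv2.imwrite("pics/w6.png",d["color"])
E
```

```text
clock: 9.0
position: [0.5007, -0.0294, 0.0244]
ee_rot: [-0.513, 0.515, -0.485, 0.486]
contact_force: [0.1, -7.8, 3.3]
width: 0.0114
[ 0.06963311 -7.81312569  3.31756355] [-1.0346471  -0.12280938 -0.02714123]
```

View pics/w6.png

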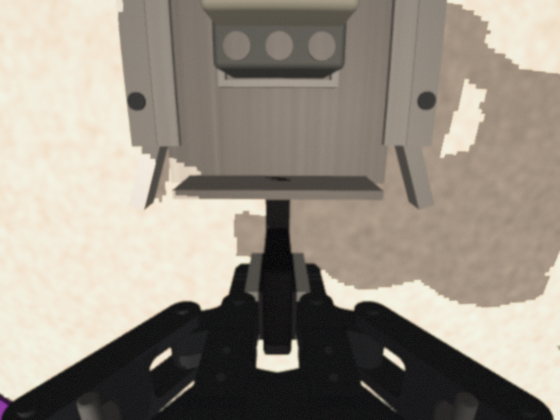

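```bash
python3 -m jog '[255,-0.3,0,0,0,0,0,255,-0.7,0,0,0,0,0,255,-1.1,0,0,0,0,0,255,-1.5,0,0,0,0,0,255,-1.7,0,0,0,0,0,255,-1.9,0,0,0,0,0,255,-2.0,0,0,0,0,0,255,-2.0,0,0,0,0,0]' 60
python3 -m jog '[255,-0.1,0,0,0,0,0,255,-0.2,0,0,0,0,0,255,-0.2,0,0,0,0,0]'
python3 -m jog '[255,-0.1,0,0,0,0,0,255,-0.2,0,0,0,0,0,255,-0.2,0,0,0,0,0]'
```

```text
clock: 10.05
position: [0.4995, -0.0097, 0.0244]
ee_rot: [-0.513, 0.515, -0.485, 0.486]
contact_force: [0.4, -8.1, 3.4]
width: 0.0112
clock: 10.42
position: [0.4994, -0.0077, 0.0244]
ee_rot: [-0.513, 0.515, -0.485, 0.486]
contact_force: [0.5, -7.7, 3.4]
width: 0.0112
clock: 10.8
position: [0.4997, -0.0067, 0.0244]
ee_rot: [-0.513, 0.515, -0.484, 0.486]
contact_force: [1.9, -10.2, 2.7]
width: 0.0114
```

```bash
python3 -m jog '[255,-0.1,0,0,0,0,0,255,-0.2,0,0,0,0,0,255,-0.2,0,0,0,0,0]'
python3 - <<'E'
from h import *
print(get_state()["contact_force"],get_state()["moment"],get_state()["position"])
d=get_image("wrist");cv2.imwrite("pics/w7.png",d["color"])
d=get_image("top");crop(cv2.convertScaleAbs(d["color"],alpha=1.5),135,165,170,110,4.6,"pics/t7.png")
E
```

```text
clock: 11.18
position: [0.5006, -0.0065, 0.0247]
ee_rot: [-0.513, 0.516, -0.483, 0.487]
contact_force: [2.5, -17.9, 2.0]
width: 0.0113
[  2.47908325 -17.85991848   1.97678634] [-2.16802933 -0.16118874  0.23457939] [ 0.50055125 -0.0064513   0.02468976]
```

View pics/w7.png

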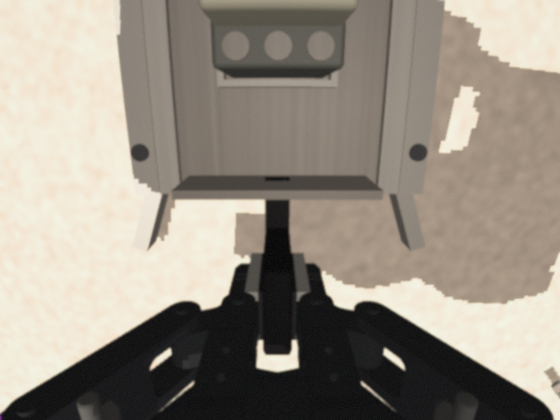

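View pics/t7.png

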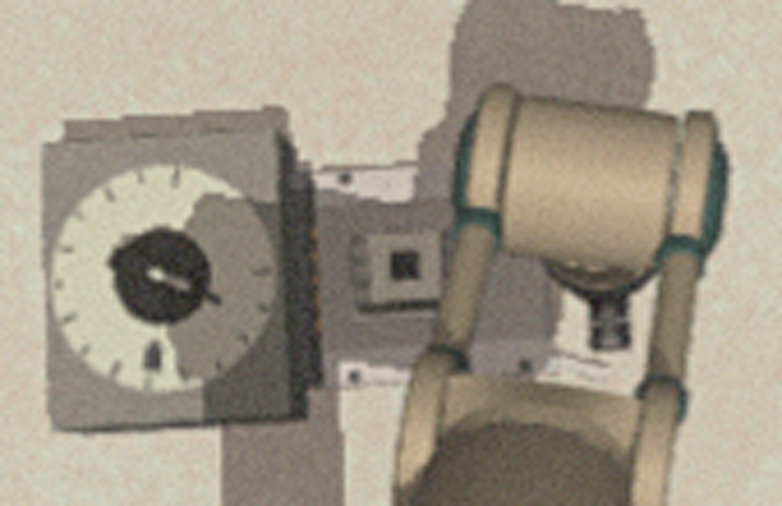

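```bash
python3 -m jog '[255,0.1,0,0,0,0,0,255,0.1,0,0,0,0,0,170,0.1,0,0,0,0,0,150,0.1,0,0,0,0,0,150,0.1,0,0,0,0,0,150,0.1,0,0,0,0,0]' 
python3 - <<'E'
from h import *
print(get_state()["contact_force"],get_state()["moment"],get_state()["position"])
d=get_image("wrist");cv2.imwrite("pics/w8.png",d["color"])
E
```

```text
clock: 12.02
position: [0.4991, -0.0031, 0.024]
ee_rot: [-0.514, 0.514, -0.486, 0.485]
contact_force: [0.8, -0.1, -0.7]
width: 0.0351
[ 0.7641035  -0.12664768 -0.67619635] [ 0.01924217 -0.02715115  0.01438037] [ 0.49905198 -0.00308219  0.02403294]
```

View pics/w8.png

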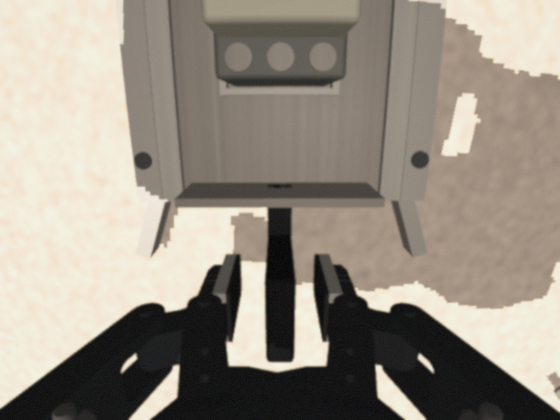

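```bash
python3 -m jog '[150,0,-1.5,0,0,0,0,100,0,-4,0,0,0,0,100,0,-8,0,0,0,0,100,0,-13,0,0,0,0,50,0,-18,0,0,0,0,0,-4,-21,0,0,0,0,0,-9,-24,0,0,0,0,0,-13,-25,0,0,0,0,0,-16,-25,0,0,0,0,0,-17.5,-25,0,0,0,0,0,-17.5,-25,0,0,0,0,0,-17.5,-25,0,0,0,0]' 
python3 - <<'E'
from h import *
P=pose();R,p=P;np.savez("pics/w9.npz",R=R,p=p)
d=get_image("wrist");cv2.imwrite("pics/w9.png",d["color"]);print(p)
d=get_image("top");cv2.imwrite("pics/t9.png",d["color"]);
d=get_image("scene");cv2.imwrite("pics/s9.png",d["color"]);crop(d["color"],200,160,260,120,3,"pics/s9c.png")
E
```

```text
clock: 13.58
position: [0.4897, 0.1702, 0.2739]
ee_rot: [-0.513, 0.514, -0.486, 0.486]
contact_force: [-0.4, -0.4, -0.4]
width: 0.0853
[0.48968844 0.17024972 0.27387834]
```

View pics/w9.png

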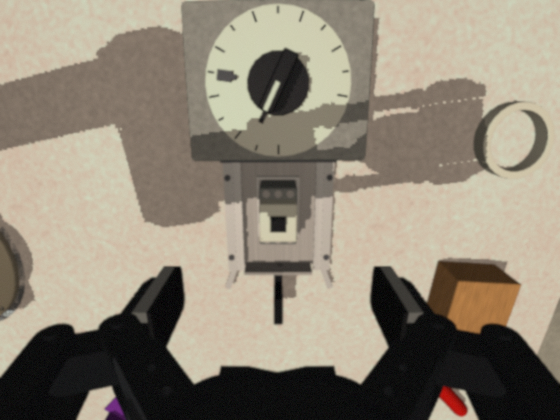

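View pics/s9c.png

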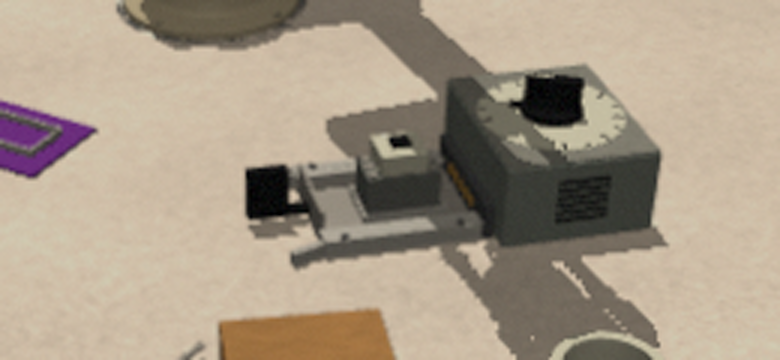

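The tray is home: its rear plate is at the mouth (248–312, 266) and the relay is upright in the fence (278,210). The dial is at (278,83), with its pointer at the lower left (263,121) and the marker tab at (227,76). I'll measure those next.

```bash
python3 - <<'E'
from h import *
crop(cv2.imread("pics/w9.png"),180,0,200,165,4,"pics/w9c.png");crop(cv2.imread("pics/w9.png"),215,150,130,140,4,"pics/w9t.png")
E
```

View pics/w9c.png

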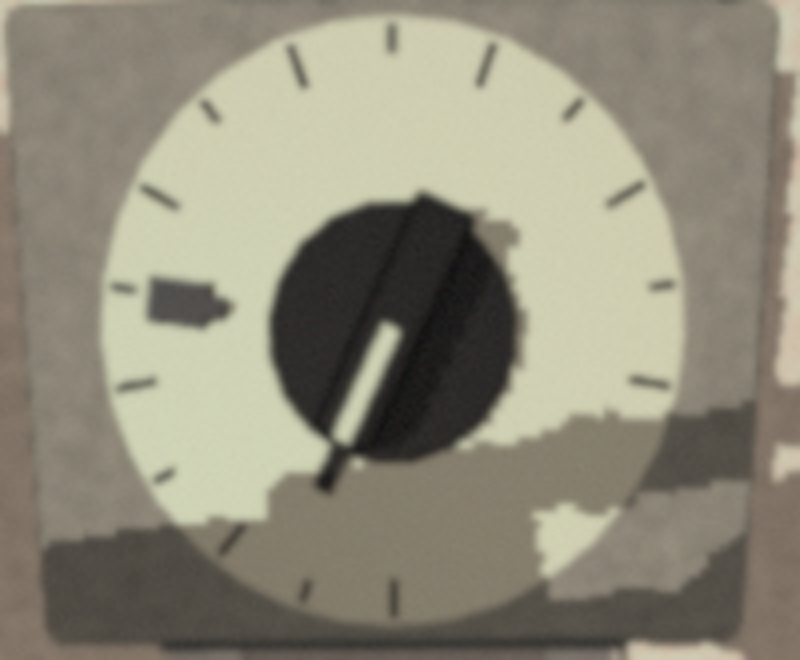

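View pics/w9t.png

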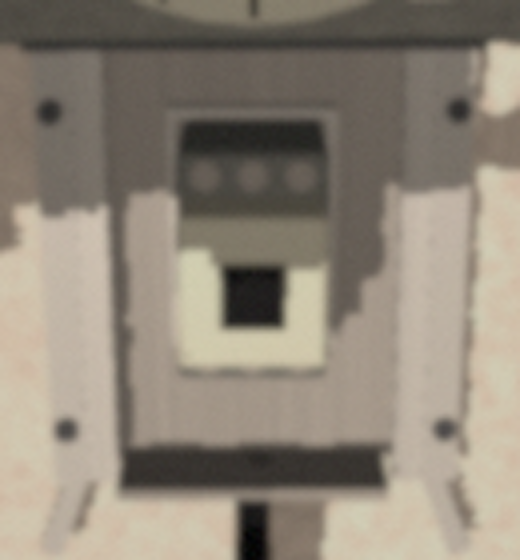

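```bash
python3 - <<'E'
from h import *
z=np.load("pics/w9.npz");P=(z["R"],z["p"]);d=get_image("wrist");zt=.0865
def w(p,z): p=np.array(p,float);return onz(d,(p+.5)/4-.5+[180,0],z,P)[:,:2]
ticks=[((392,40),0),((393,598),180),((298,66),20),((486,66),-20),((210,111),40),((572,110),-40),((160,197),60),((626,195),-60),((122,288),80),((662,286),-80),((136,385),100),((649,381),-100),((232,540),140),((164,475),120),((306,591),160)]
pts=w([t[0] for t in ticks],zt)
# centre: opposite edges of disc
e=w([(100,320),(685,320)],zt);e2=w([(392,14),(393,626)],zt);c=np.array([e.mean(0)[0],e2.mean(0)[1]]);print("disc c",c,np.linalg.norm(e[1]-e[0]),np.linalg.norm(e2[1]-e2[0]))
a=np.degrees(np.arctan2(*(pts-c).T[::-1]));rel=[(x-93.2-t[1]+180)%360-180 for x,t in zip(a,ticks)];print(np.round(rel,1))
bx=93.2+np.mean(rel);print("bay x",bx)
m=w([(149,298),(215,306),(233,307)],zt+.006);am=np.degrees(np.arctan2(*(m-c).T[::-1]));print("marker",am,np.linalg.norm(m-c,axis=1), "line",np.degrees(np.arctan2(*(m[0]-m[1])[::-1])))
l=w([(392,325),(345,442)],.124);print("white line",l-c,np.degrees(np.arctan2(*(l[1]-l[0])[::-1])))
for h in(.092,.1,.11):
  n=w([(323,489)],h);print(h,"nose",np.degrees(np.arctan2(*(n-c)[0][::-1])),np.linalg.norm(n-c))
print("TCP tgt",c)
E
```

```text
disc c [0.48421193 0.26835351] 0.1396594813118836 0.13973070407745453
[-0.   0.4 -0.  -0.   0.2  0.2  0.2 -0.   0.3  0.1  0.4  0.6  0.7  0.3
  0.7]
bay x 93.47311723503752
marker [175.09609669 174.69739837 174.12177675] [0.05715226 0.04165288 0.03746117] line 176.16735119648365
white line [[ 0.0001271  -0.00022928]
 [-0.008623   -0.02475918]] -109.63191523859277
0.092 nose -111.56111667281046 0.03941891422687574
0.1 nose -111.26311074591744 0.03887553164756442
0.11 nose -110.8786941000742 0.038197829643222686
TCP tgt [0.48421193 0.26835351]
```

```bash
python3 - <<'E'
from h import *
for z in(.17,.1): print(goal([.4842,.2682,z],-110.7))
E
```

```text
(array([-9.81, 10.41, -0.04]), array([1.000e-03, 2.977e+00, 2.000e-03]))
(array([-9.81, 17.41, -0.04]), array([1.000e-03, 2.977e+00, 2.000e-03]))
```

```bash
python3 -m jog '[0,-3,2,0,0,1,0,0,-6,5,0,0,2,0,0,-9,8,0,0,2.98,0,0,-9.8,10.4,0,0,2.98,0,0,-9.8,10.4,0,0,2.98,0,0,-9.8,10.4,0,0,2.98,0]' 
python3 - <<'E'
from h import *
P=pose();R,p=P;np.savez("pics/w10.npz",R=R,p=p)
d=get_image("wrist");cv2.imwrite("pics/w10.png",d["color"]);print(p,goal([.4842,.2682,.1],-110.7))
d=get_image("scene");crop(d["color"],300,120,160,120,5,"pics/s10c.png")
E
```

```text
clock: 14.52
position: [0.4851, 0.2687, 0.1712]
ee_rot: [-0.403, 0.402, -0.581, 0.582]
contact_force: [-0.3, -0.5, 0.2]
width: 0.0856
[0.48511197 0.2686646  0.1711597 ] (array([ 0.1 ,  7.16, -0.1 ]), array([-0.014,  0.001, -0.01 ]))
```

View pics/w10.png

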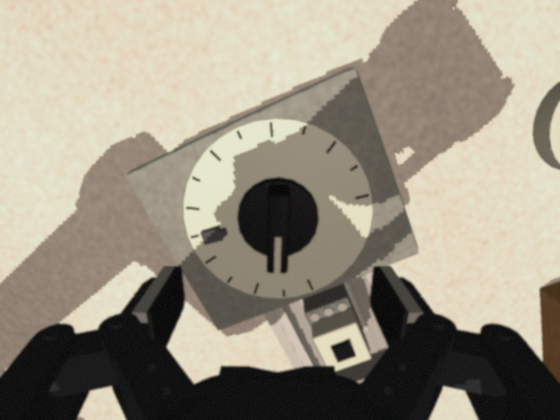

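View pics/s10c.png

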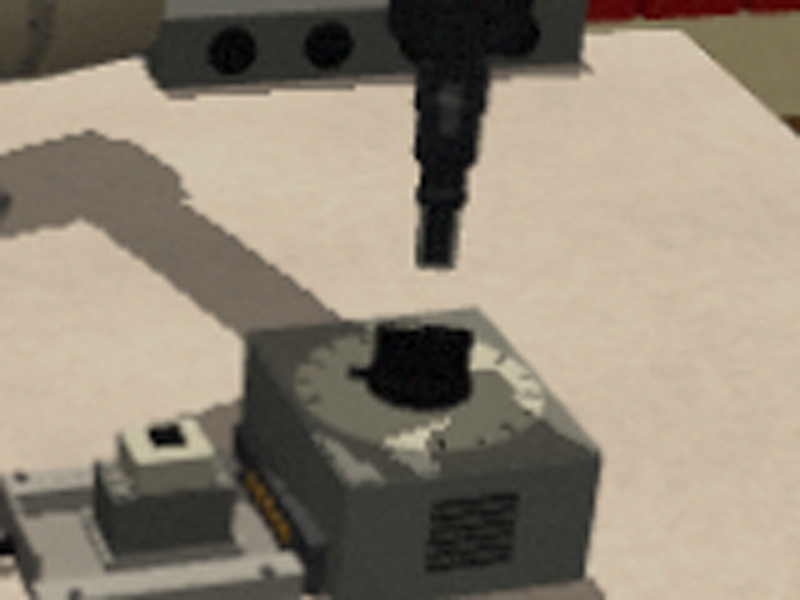

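The bar stands straight up in the image and centred (277, 185–272). I'll go down and grip it.

```bash
python3 -m jog '[0,0.1,2,-0.1,0,0,0,0,0.1,4,-0.1,0,0,0,0,0.1,6,-0.1,0,0,0,0,0.1,7.1,-0.1,0,0,0,0,0.1,7.1,-0.1,0,0,0,255,0.1,7.1,-0.1,0,0,0,255,0.1,7.1,-0.1,0,0,0,255,0.1,7.1,-0.1,0,0,0,255,0.1,7.1,-0.1,0,0,0,255,0.1,7.1,-0.1,0,0,0]' 40
python3 - <<'E'
from h import *
s=get_state();R,p=pose();print(s["contact_force"],s["moment"],s["qpos"],np.degrees(np.arctan2(R[1,0],R[0,0])))
E
```

```text
clock: 15.88
position: [0.4852, 0.2681, 0.0999]
ee_rot: [-0.404, 0.401, -0.58, 0.582]
contact_force: [4.8, -2.2, 0.2]
width: 0.013
[ 4.75120764 -2.23313313  0.21018525] [-0.3710571  -0.55865504 -0.01202494] [ 0.38071083  0.34877005  1.74966113 -0.00252624  1.03923986  0.74175597] -110.61311061349295
```

```bash
python3 -m jog '[255,0,0,0,0,0.8,0,255,0,0,0,0,1.7,0,255,0,0,0,0,2.6,0,255,0,0,0,0,3.5,0,255,0,0,0,0,4.4,0,255,0,0,0,0,5.3,0,255,0,0,0,0,6.2,0,255,0,0,0,0,7.1,0,255,0,0,0,0,7.9,0,255,0,0,0,0,8.5,0,255,0,0,0,0,8.9,0,255,0,0,0,0,8.9,0]'
python3 - <<'E'
from h import *
s=get_state();P=pose();R,p=P;print(s["contact_force"],s["moment"],s["qpos"],np.degrees(np.arctan2(R[1,0],R[0,0])))
np.savez("pics/w11.npz",R=R,p=p)
d=get_image("wrist");cv2.imwrite("pics/w11.png",d["color"])
d=get_image("top");cv2.imwrite("pics/t11.png",d["color"]);crop(d["color"],130,180,80,80,7,"pics/t11c.png")
E
```

```text
clock: 17.38
position: [0.4861, 0.2671, 0.0999]
ee_rot: [0.009, -0.013, -0.706, 0.708]
contact_force: [6.1, -6.0, -0.2]
width: 0.0131
[ 6.13673195 -6.04693251 -0.17040114] [-0.80298499 -0.86763641 -0.05311978] [ 0.37987969  0.34886985  1.74939127 -0.0050253   1.03860732  1.98478403] 178.19163104603987
```

View pics/w11.png

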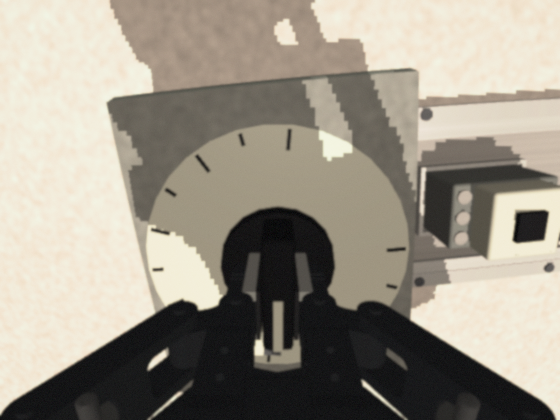

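View pics/t11c.png

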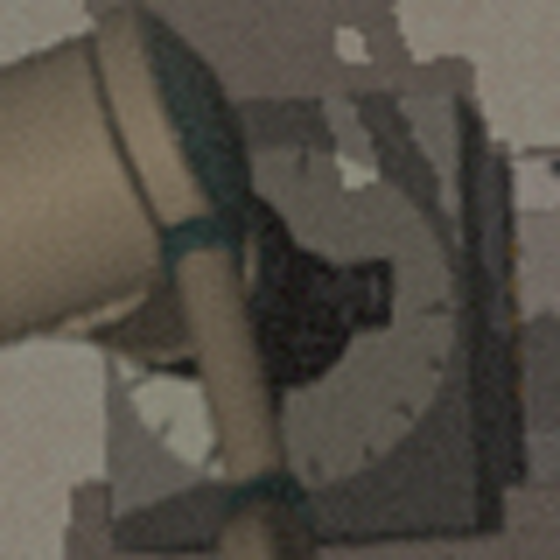

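```bash
python3 -m jog '[255,0,0,0,0,0.25,0,255,0,0,0,0,0.4,0,255,0,0,0,0,0.4,0,255,0,0,0,0,0.4,0,120,0,0,0,0,0.4,0,60,0,0,0,0,0.4,0,0,0,0,0,0,0.4,0,0,0,0,0,0,0.4,0]'
python3 -m jog '[0,0,-2,0,0,0,0,0,0,-5,0,0,0,0,0,2,-9,0,0,0,0,0,6,-12,0,0,0,0,0,10,-15,0,0,0,0,0,10,-15,0,0,0,0,0,10,-15,0,0,0,0]'
python3 - <<'E'
from h import *
s=get_state();P=pose();R,p=P;print(s["contact_force"],s["qpos"],p)
np.savez("pics/w12.npz",R=R,p=p)
d=get_image("wrist");cv2.imwrite("pics/w12.png",d["color"])
E
```

```text
clock: 18.48
position: [0.4827, 0.2687, 0.0992]
ee_rot: [-0.031, 0.031, 0.706, -0.706]
contact_force: [-0.5, 0.5, 0.8]
width: 0.0837
clock: 19.35
position: [0.3836, 0.2773, 0.2491]
ee_rot: [-0.031, 0.031, 0.706, -0.706]
contact_force: [-0.2, -0.2, -0.3]
width: 0.0859
[-0.21812416 -0.21937588 -0.25072133] [ 4.79035381e-01  1.10535390e-01  1.67570465e+00 -2.79991542e-04
  1.35453944e+00  2.13758473e+00] [0.38356735 0.27730943 0.2491304 ]
```

View pics/w12.png

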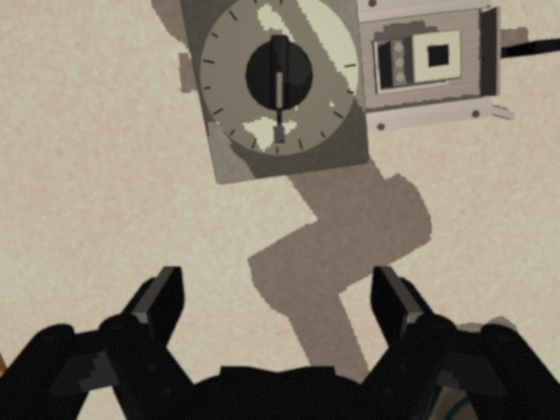

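```bash
python3 - <<'E'
from h import *
crop(cv2.imread("pics/w12.png"),230,20,100,135,6,"pics/w12c.png")
E
```

```text
(no output)
```

View pics/w12c.png

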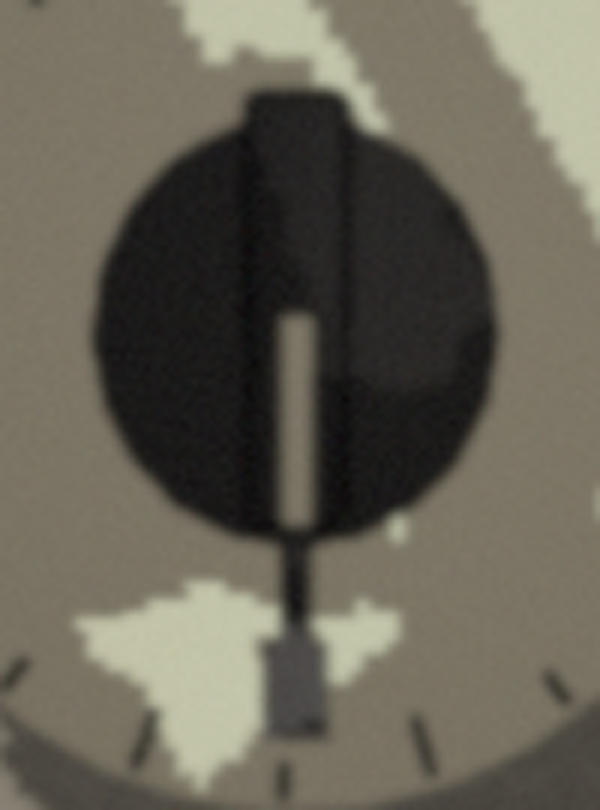

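```bash
python3 - <<'E'
from h import *
z=np.load("pics/w9.npz");P=(z["R"],z["p"]);d=get_image("wrist")
a=np.radians(93.35);u=np.array([np.cos(a),np.sin(a)]);v=np.array([-u[1],u[0]]);c=np.array([.48421,.26835])
def w(p,zz): 
    q=onz(d,(np.array(p,float)+.5)/4-.5+[215,150],zz,P)[:,:2]-c
    return np.round(np.c_[q@u+.237,q@v]*1000,1)
print("plate top edge rear (120,492),(388,492)",w([(120,492),(388,492)],.034))
print("plate top front (122,452)->bottom? ",w([(122,450),(385,447)],.004))
print("screws",w([(48,112),(458,110),(66,430),(444,430)],.0175))
print("rail end",w([(60,482),(112,482),(400,480)],.0175))
E
```

```text
plate top edge rear (120,492),(388,492) [[  3.3  44.8]
 [  3.2 -43.6]]
plate top front (122,452)->bottom?  [[  3.2  46.9]
 [  4.3 -45.5]]
screws [[127.5  64.8]
 [128.  -63.3]
 [ 17.7  64.2]
 [ 17.5 -63.8]]
rail end [[ -2.1  67.2]
 [ -2.1  49.3]
 [ -1.4 -49.6]]
```

The pointer nose and tab both centre on x=295 in the crop, so they line up. The tray's rear plate measures at its home position, so I'm handing in.

```bash
python3 -m jog '[0,0,0,0,0,0,0,0,0,0,0,0,0,0]'; python3 -c "
from rig import sign_off;print(sign_off())"
```

```text
clock: 19.7
position: [0.3838, 0.2771, 0.2485]
ee_rot: [0.032, -0.031, -0.706, 0.707]
contact_force: [0.2, 0.2, -0.1]
width: 0.0853
the job is handed in; nothing more can be done
None
```

The tray is home in the bay with the relay on it, and the dial pointer is at the marker tab. I handed the job in at about 19.7 s; no verdict was reported.

- **Tray:** I gripped it by the black grip and slid it along the bench into the slots until it met the stop. The push force rose from about 8 to 18 N with no further travel.
- **Tray check:** Afterwards its rear plate measured about 3 mm inside the mouth and within 1 mm of the bay's middle, as expected for fully home. The camera's bay x readings ran about 2 mm low on the rail ends, so this is good to a few mm. The nose at the stop could not be seen directly.
- **Relay:** It was upright in its fence in the last wrist picture.
- **Dial:** I turned it about 74° clockwise. In the last wrist picture the pointer nose and the marker tab line up to within about a pixel. Before the turn, single readings of the marker's angle differed by about 2°, within the 5.7° tolerance.
- **Robot and bystanders:** The gripper was open and clear, with contact force near zero. I made no contact with the bystanders or the purple look-alike, but I did not measure the bystanders' positions again at the end.

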